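# Load a tube into a latched block incubator

## Task

Press the thumb button on the front of the small tube incubator so that its sprung lid pops open, take the sample tube from the rack and seat it fully down in the middle well, then press the lid down gently until its latch snaps and it stays shut. The incubator is delicate: feel for the button and for the latch and never push harder than they need (under 20 N). Leave the other things where they are.

Things in the scene. Friction and masses are not known exactly. Their poses are not given: they have to be found in the camera images.
- incubator: Fixed white tube incubator, housing 140 (x) x 130 (y) mm, rim 102 mm and top of the shut lid 114 mm above the worktop. Origin: centre of its underside; own -x = front with the button, +x = hinge. Housing, lid, button and wells stand on screw feet and are really 0 to 20 mm higher than all heights and points given here; this is not measured: feel for it. The x, y of the points are right.
- button (a point): Upper face centre of the black thumb button, a pad 26 (x) x 30 (y) mm in front of the housing, 77 mm up (really 0 to 20 mm more). Push down: 1.5 N at first, the lid is let go after 3 to 6 mm at 2 to 5 N; hard stop at 9 mm. The upright with the catch starts 22 mm behind this point (own +x) and is 33 mm higher.
- well (a point): Mouth centre of the middle of three wells, 32 mm apart in own y; 15 mm wide, 56 mm deep, mouth 70 mm above the worktop (really 0 to 20 mm more), 32 mm below the rim, in a recess 124 x 114 mm that is open at the top. A seated tube's underside is 14 to 34 mm above the worktop, its cap 4 mm below the rim.
- hinge (a point): Middle of the lid's hinge axis, along own y, 105 mm up (really 0 to 20 mm more). The grey lid plate is 9 mm thick, 128 mm wide, reaches 139 mm from the axis; its underside passes through the axis.
- lid (a joint): Lid angle, rad: 0 shut and latched, 1.7 open (leaning past upright), -0.015 hard stop. A damped spring opens it (3 N at the free edge, about 1.5 s). To shut it push its outer face near the free edge over and down; the last 14 mm push a sprung catch aside (6 to 12 N), it snaps in at 0, 2 mm above the stop. Not latched, it springs open.
- tube: Capped sample tube, 84 mm tall, body 12 mm wide, cap 15.4 mm wide from 70 to 84 mm height, 12 g, standing in the rack with its underside 6 mm above the worktop; the only tube in the rack. Origin: centre of its underside, z along the tube to the cap.
- rack: Clear tube rack, 72 (x) x 193 (y) x 62 mm, tube plate top at 55 mm, fixed; bystander. Origin: centre of its underside.
- oil_bottle: Small dropper bottle 25 x 25 x 62 mm, bystander, origin at its underside.
- coverslip_box: Small white carton 42 x 60 x 30 mm, bystander, origin at its underside.
- stain_bottle: Brown bottle with a white cap 44 x 45 x 98 mm, bystander, origin at its underside.

How it is judged:
On the way, in this order (a step that is already met when the one before it is completed fails the run):
1. the lid has popped open (value of joint lid above 1.4 rad), for 0.2 s.
2. the tube stands fully down in the middle well, let go, with the lid open (horizontal distance between tube and well below 0.006 m and height (world z) of tube below 0.038 m and angle between tube's own z axis and vertical below 0.15 rad and contact force between the fingers and tube below 0.1 N and value of joint lid above 1 rad), for 0.2 s.
At the end, for the whole second after the job is handed in: The lid is latched shut (angle under 0.035 rad) with nothing holding it, and the tube stands at rest fully down in the middle well: underside less than 38 mm above the worktop, within 6 mm of the well's axis, tilted less than 0.15 rad (value of joint lid below 0.035 rad and horizontal distance between tube and well below 0.006 m and height (world z) of tube below 0.038 m and angle between tube's own z axis and vertical below 0.15 rad and linear speed of tube below 0.02 m/s); the robot touches nothing.
It fails at once if the robot pushes on the incubator, its button or its lid with more than 20 N (contact force between any of the fingers, the arm and incubator above 20 N).
It fails at once if the tube is pushed into the incubator with more than 20 N (contact force between tube and incubator above 20 N).
It fails at once if a bystander is moved by more than 15 mm (distance of any of oil_bottle, coverslip_box, stain_bottle from where it was at the start of the episode above 0.015 m).
It also fails if it takes over 72 s, if anything falls off the work surface, if the arm or the gripper's body presses on something with over 40 N, if the wrist force passes 120 N, or if a joint passes its speed limit or range.

## Robot

A 6-joint arm with a two-finger parallel gripper is mounted at the origin on a cart in front of the work surface, level with it; the furniture and walls round the work are solid. World frame = base frame: x ahead of the robot, y to its left, z up, the work surface at z = 0. Lengths are in m, angles in rad, forces in N, time in s.
With the tool pointing down it reaches from about 0.325 to 0.775 m from the base axis. Payload 5.5 kg.
Tool frame: the origin (TCP) lies at the very end of the fingers, on their centre line; the grasp point (between the pads) lies 19 mm behind it; z points along the fingers, y is the direction in which the jaws open and shut (so a half turn about z gives the same grasp; the last joint's range is limited). The gripper opens to 85 mm and grips with 20 to 120 N. Pads are 22 mm wide; open, the fingers measure 114 mm over their backs; the gripper's body (76 mm by 85 mm) begins 54 mm behind the grasp point. The pads swing forward as they close: fully open they stand 13 mm farther back than shut.
Start: joints at [1.162, 0.091, 1.231, -0, 1.82, -0.057], TCP at [0.207, 0.563, 0.231] pointing down, gripper open.
Joint ranges: [-2.87, 2.87], [-0.86, 2.18], [0.17, 2.46], [-1.51, 4.65], [0.06, 2.69], [-2.65, 2.65]. Speed limits (rad/s): [2.57, 2.57, 3.01, 3.14, 3.14, 3.14].

## Interface

Orientations are given as a 3x3 rotation matrix whose columns are the frame's x, y, z axes.
In Python, from rig import manip, optics, workorder gives the robot as it stands.
- The arm moves only by the tool jog_arm, never from a script. Its argument "plan" is a list of rows, each an object of numbers: "dx", "dy", "dz": the shift along the tool's x, y, z in mm; "turn": the turn about the tool's z in degrees; "fingers": the closure in counts, from 0 (fully open) to 255 (shut). A call has 1 to 12 rows; each row is the pose to reach, as a shift and turn from the pose commanded when the call began, along the tool's axes at that moment; what a row does not reach only later rows make up. A row lasts 1/8 s, in which the tool goes at most 62.5 mm and 10.7 degrees, less where a joint would pass 70% of its speed; a pose out of reach is approached as far as the arm can. A call with a gripper value outside its range is refused whole. The fingers move at their own pace and stop on an object; "squeeze" is the grip in N (left out, the last holds). Time passes only in rows, so rows that repeat a pose let the fingers close. It gives the time, the measured TCP pose, the force and the opening at its end, in the units of the state.
- manip.sense(): the state, without advancing time (a new reading comes with each control period).
- optics.get_image(name): name is "side" or "top" or "wrist"; returns (picture, depth): 400x640x3 uint8, red, green, blue; 400x640 float32, m along the optical axis (not along the pixel's ray), 0 where there is no reading.
- optics.camera_model(name): a dict with "fx", "fy", "cx", "cy" (pixels), "cam_to_world" (4x4, takes a point from camera to world coordinates). Camera axes: x right, y down, z forward; pixel columns grow to the right and rows downward; lengths in m; the calibration is good to about 2 mm. The wrist camera is an equidistant fisheye: a pixel r from the principal point sees the ray r / f radians off the axis. A picture is of the moment at which its call begins: read the wrist's pose just before it. camera_model takes no time and is no camera call; for the wrist camera it gives the pose at the moment of the call.
- workorder.job_done(): hands the job in, once; it reports no verdict.
The state is a dict: "time_s": time; "qpos": joint angles; "joint_vel": joint speeds; "tau": joint torques, N m; "tool_pos": TCP position; "tcp_rot": TCP orientation; "ft_force": force on the tool from outside, world axes, zero at the start; "torque": the same for the moment, N m; "opening": opening from 0.0 (shut) to 1.0 (fully open).
Only numpy, scipy, OpenCV 4.12 (cv2) and the standard library are available. Lean on these libraries where they do the work, as an engineer would, in place of code of your own. Each camera call takes 0.05 s, during which the arm holds its last target. There are 200 camera calls.

## Working session

There is one attempt and no reset: what is moved stays moved. The work goes in short steps, Python scripts to look and compute and a tool call to move; the robot and the scene stay as the last step left them, time stands still between calls to the robot, and variables do not carry over. Pictures are saved under pics/ and viewed, about 8 in all and at most 12, crops included, and the job is handed in when it is done.

Besides the shell and the picture viewer there is one more tool, called after "Emit:" as name(argument=value, ...), one argument or row to a line, values as JSON. jog_arm: Moves the arm, as the interface text tells. Its arguments: {"type":"object","properties":{"plan":{"type":"array"},"squeeze":{"type":"number"}},"required":["plan"]}

```bash
ls; mkdir -p pics; cat > h.py <<'E'
import numpy as np, cv2
from rig import manip, optics, workorder
def grab(n):
    m=optics.camera_model(n); im,d=optics.get_image(n)
    np.savez(f'pics/{n}.npz',im=im,d=d,T=np.array(m['cam_to_world']),k=[m['fx'],m['fy'],m['cx'],m['cy']])
    return im,d,m
def save(f,im,s=1): cv2.imwrite(f,cv2.resize(im[:,:,::-1],None,fx=s,fy=s,interpolation=cv2.INTER_CUBIC))
def cloud(n):
    z=np.load(f'pics/{n}.npz'); d=z['d']; fx,fy,cx,cy=z['k']; v,u=np.mgrid[:d.shape[0],:d.shape[1]]
    P=np.stack([(u-cx)/fx*d,(v-cy)/fy*d,d],-1); T=z['T']
    return P@T[:3,:3].T+T[:3,3], d>0
E
python3 - <<'E'
from h import *
s=manip.sense(); print({k:np.round(v,3).tolist() for k,v in s.items()})
a=grab('top'); b=grab('side')
save('pics/top1.png',a[0]); save('pics/side1.png',b[0])
for m in (a[2],b[2]): print(m)
E
```

```text
pics
{'time_s': 0.0, 'qpos': [1.162, 0.092, 1.232, -0.0, 1.82, -0.057], 'joint_vel': [0.003, -0.0, 0.0, -0.0, 0.002, -0.002], 'tau': [0.004, -45.871, -41.804, 0.0, 0.011, 0.0], 'tool_pos': [0.207, 0.563, 0.23], 'tcp_rot': [[-0.939, 0.345, -0.001], [0.345, 0.939, -0.002], [0.0, -0.002, -1.0]], 'ft_force': [-0.208, 0.047, 0.183], 'torque': [0.027, 0.032, -0.014], 'opening': 0.999}
{'fx': 424.95046464788925, 'fy': 424.95046464788925, 'cx': 322.4804591882519, 'cy': 191.86804101324213, 'cam_to_world': array([[-0.02156099, -0.99253697,  0.12002282,  0.44142949],
       [-0.99975771,  0.02087264, -0.00698948, -0.05736071],
       [ 0.00443213, -0.12014444, -0.99274653,  1.19179608],
       [ 0.        ,  0.        ,  0.        ,  1.        ]])}
{'fx': 374.92636452079904, 'fy': 374.92636452079904, 'cx': 317.31688800569776, 'cy': 197.91257405532187, 'cam_to_world': array([[-0.99972042, -0.02224887,  0.00800396,  0.55906627],
       [-0.01847291,  0.5236437 , -0.85173706,  0.637384  ],
       [ 0.01475897, -0.8516468 , -0.5239083 ,  0.52633986],
       [ 0.        ,  0.        ,  0.        ,  1.        ]])}
```

View pics/top1.png

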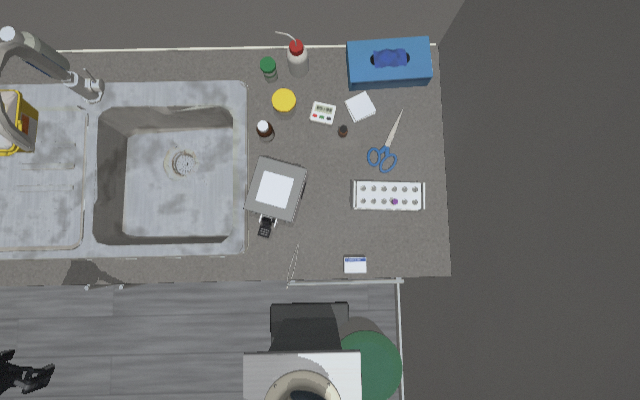

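View pics/side1.png

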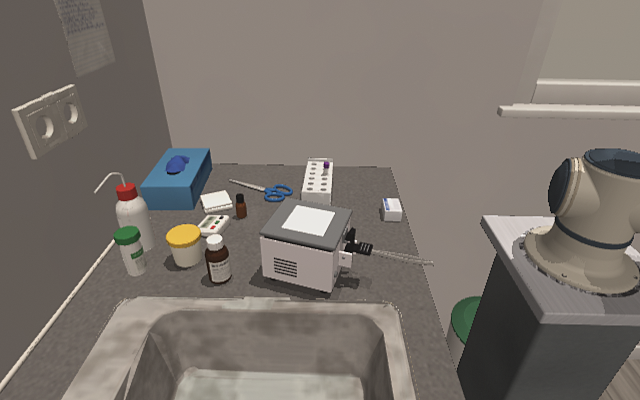

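The top view shows the incubator at about (275,190) with its button at (265,228), and the tube's purple cap in the rack at (394,201). The side view shows the button facing the robot. Next I'll measure all of these from depth.

```bash
python3 - <<'E'
from h import *
P,ok=cloud('top'); z=np.load('pics/top.npz'); im=z['im']
x,y,h=P[...,0],P[...,1],P[...,2]
roi=np.zeros_like(ok); roi[140:245,235:315]=1
m=ok&roi&(h>.09)&(h<.16)
print('lid z pct',np.percentile(h[m],[5,25,50,75,95]))
m=ok&roi&(h>np.median(h[m])-.012)
c,w,a=cv2.minAreaRect(P[m][:,:2].astype(np.float32)); print('rect',c,w,a, cv2.boxPoints((c,w,a)))
for v,u in [(228,265),(232,264),(224,266),(218,268),(216,265),(201,394),(202,395),(200,393),(185,275)]: print((v,u),np.round(P[v,u],4))
# purple cap
r=im[180:215,350:430].astype(int); pm=(r[...,2]>r[...,1]+40)
vv,uu=np.nonzero(pm); print('cap px',vv.mean()+180,uu.mean()+350,len(vv)); print(np.median(P[180:215,350:430][pm],0))
m=ok.copy(); m[:]=0; m[165:225,340:440]=1; m&=(h>.04)&(h<.075)
print('rack',cv2.minAreaRect(P[m][:,:2].astype(np.float32)),np.median(h[m]))
Q,o2=cloud('side'); zs=np.load('pics/side.npz'); q=Q
for v,u in [(248,366),(246,362),(250,370),(235,300),(220,310),(166,326)]: print('side',(v,u),np.round(q[v,u],4))
save('pics/crop1.png',np.hstack([cv2.resize(im[145:245,235:315],None,fx=4,fy=4,interpolation=cv2.INTER_CUBIC),cv2.resize(zs['im'][185:285,255:385],None,fx=4,fy=4,interpolation=cv2.INTER_CUBIC)])[:, :800])
E
```

```text
lid z pct [0.11700248 0.12096904 0.1224995  0.12405135 0.12612434]
rect (0.5755292773246765, 0.05847927927970886) (0.12949685752391815, 0.16428370773792267) 72.92105102539062 [[ 0.4779939   0.02071036]
 [ 0.63503283 -0.02753798]
 [ 0.67306465  0.09624819]
 [ 0.5160257   0.14449653]]
(228, 265) [0.4841 0.0865 0.0811]
(232, 264) [0.4737 0.0888 0.084 ]
(224, 266) [0.4944 0.0839 0.081 ]
(218, 268) [0.5084 0.0755 0.106 ]
(216, 265) [0.513  0.0818 0.1167]
(201, 394) [ 0.5468 -0.251   0.0898]
(202, 395) [ 0.5444 -0.2541  0.0867]
(200, 393) [ 0.5492 -0.2482  0.0919]
(185, 275) [0.5907 0.0552 0.1231]
cap px 201.0909090909091 394.77272727272725 22
[ 0.54643154 -0.25301976  0.09074273]
rack ((0.5684791803359985, -0.24209994077682495), (0.19173948466777802, 0.07254523038864136), 87.29231262207031) 0.056271831242871495
side (248, 366) [0.4723 0.092  0.0842]
side (246, 362) [0.4792 0.0863 0.0841]
side (250, 370) [0.4651 0.0956 0.0826]
side (235, 300) [0.5935 0.1073 0.1225]
side (220, 310) [0.5775 0.0598 0.122 ]
side (166, 326) [ 0.546  -0.2487  0.0806]
```

View pics/crop1.png

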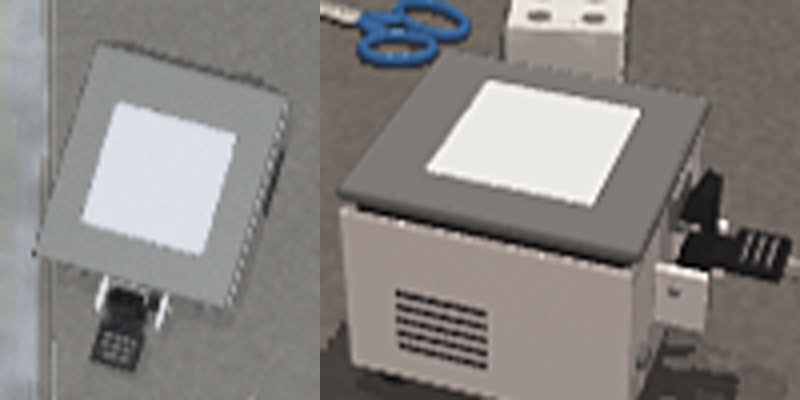

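The lid top reads 0.1225, so the feet lift it about 8.5 mm, and the button top reads about 0.084, which agrees. The crop shows the pad in front of the white-cheeked upright. Next is a profile along the incubator's own x axis, and a helper for jog shifts.

```bash
cat >> h.py <<'E'
A=np.radians(-17.1); EX=np.array([np.cos(A),np.sin(A)]); EY=np.array([-np.sin(A),np.cos(A)])
def own(p): return np.array([np.dot(p[:2],EX),np.dot(p[:2],EY)])
def world(o): return o[0]*EX+o[1]*EY
def shift(xy,z,yaw_y=None):
    s=manip.sense(); R=np.array(s['tcp_rot']); p=np.array(s['tool_pos'])
    d=R.T@(np.r_[xy,z]-p)*1e3
    t=None
    if yaw_y is not None:
        c=np.degrees(np.arctan2(R[1,1],R[0,1])); t=-((yaw_y-c+90)%180-90)
    print('shift mm',d.round(1),'turn',t,'from',p.round(4),'F',np.round(s['ft_force'],2),'t',s['time_s'],'open',s['opening'])
E
python3 - <<'E'
from h import *
for n in ('top','side'):
    P,ok=cloud(n); X=P[...,:2]@EX; Y=P[...,:2]@EY; h=P[...,2]
    m=ok&(abs(Y-.225)<.008)&(X>.39)&(X<.64)&(h>.03)
    for a in np.arange(.40,.50,.004):
        k=m&(X>=a)&(X<a+.004)
        if k.sum(): print(n,round(a,3),k.sum(),np.percentile(h[k],[10,50,90]).round(3))
    k=ok&(h>.075)&(h<.09)&(X>.40)&(X<.45)&(abs(Y-.225)<.03); print('pad X,Y range',np.percentile(X[k],[2,98]),np.percentile(Y[k],[2,98]),np.median(h[k]))
    k=ok&(h>.114)&(h<.135)&(X>.48)&(X<.65)&(abs(Y-.225)<.08); print('lid range',np.percentile(X[k],[1,99]),np.percentile(Y[k],[1,99]))
shift(world([.425,.225]),.115,72.9)
E
```

```text
top 0.416 11 [0.083 0.085 0.088]
top 0.42 9 [0.083 0.087 0.089]
top 0.424 10 [0.083 0.085 0.088]
top 0.428 9 [0.084 0.086 0.088]
top 0.432 10 [0.084 0.086 0.088]
top 0.436 9 [0.083 0.084 0.087]
top 0.44 10 [0.08  0.083 0.086]
top 0.444 8 [0.08  0.081 0.084]
top 0.448 11 [0.081 0.083 0.116]
top 0.452 10 [0.114 0.117 0.119]
top 0.456 9 [0.115 0.117 0.12 ]
top 0.46 9 [0.106 0.111 0.114]
top 0.464 9 [0.106 0.109 0.118]
top 0.468 11 [0.115 0.12  0.122]
top 0.472 9 [0.121 0.122 0.126]
top 0.476 10 [0.121 0.123 0.125]
top 0.48 12 [0.12  0.122 0.125]
top 0.484 9 [0.122 0.124 0.125]
top 0.488 11 [0.12  0.122 0.125]
top 0.492 10 [0.119 0.122 0.125]
top 0.496 11 [0.121 0.122 0.124]
pad X,Y range [0.41669642 0.449044  ] [0.21025613 0.23987042] 0.08444934788564129
lid range [0.48131265 0.61142451] [0.16225166 0.28766751]
side 0.412 5 [0.083 0.083 0.084]
side 0.416 14 [0.083 0.084 0.086]
side 0.42 13 [0.084 0.085 0.086]
side 0.424 12 [0.084 0.085 0.086]
side 0.428 12 [0.084 0.084 0.085]
side 0.432 11 [0.084 0.085 0.085]
side 0.436 11 [0.084 0.084 0.085]
side 0.44 12 [0.08  0.081 0.083]
side 0.444 11 [0.08  0.082 0.082]
side 0.448 38 [0.081 0.098 0.116]
side 0.452 16 [0.077 0.116 0.117]
side 0.456 27 [0.076 0.102 0.115]
side 0.46 14 [0.074 0.087 0.107]
side 0.464 25 [0.073 0.107 0.114]
side 0.468 37 [0.068 0.094 0.12 ]
side 0.472 12 [0.121 0.121 0.122]
side 0.476 11 [0.121 0.122 0.122]
side 0.48 9 [0.12  0.121 0.122]
side 0.484 9 [0.121 0.121 0.122]
side 0.488 13 [0.12  0.121 0.122]
side 0.492 13 [0.121 0.121 0.122]
side 0.496 12 [0.121 0.122 0.123]
pad X,Y range [0.41513297 0.44964753] [0.20847001 0.24333924] 0.08393763754502837
lid range [0.48108861 0.60881976] [0.16367398 0.28897212]
shift mm [-412.4 -352.2  115.8] turn -3.0544755537118107 from [0.2067 0.563  0.2303] F [-0.66  0.99 -0.09] t 0.1 open 0.9991514478556425
```

Emit:
jog_arm(
  plan=[
    {"dx": -45,"dy": -39,"dz": 0,"turn": -3,"fingers": 255},
    {"dx": -90,"dy": -77,"fingers": 255,"turn": -3},
    {"dx": -137,"dy": -116,"fingers": 255,"turn": -3},
    {"dx": -183,"dy": -155,"fingers": 255,"turn": -3},
    {"dx": -229,"dy": -195,"fingers": 255,"turn": -3},
    {"dx": -275,"dy": -234,"fingers": 255,"turn": -3},
    {"dx": -321,"dy": -274,"fingers": 255,"turn": -3},
    {"dx": -367,"dy": -313,"fingers": 255,"turn": -3},
    {"dx": -412,"dy": -352,"fingers": 255,"turn": -3},
    {"dx": -412,"dy": -352,"dz": 50,"fingers": 255,"turn": -3},
    {"dx": -412,"dy": -352,"dz": 110,"fingers": 255,"turn": -3},
    {"dx": -412,"dy": -352,"dz": 125,"fingers": 255,"turn": -3},
  ],
  squeeze=30,
)

```text
$.plan[1]: bad value
```

```bash
python3 - <<'E'
from h import *
shift(world([.425,.225]),.085,72.9)
E
```

```text
shift mm [-412.4 -352.2  145.8] turn -3.0544755537118107 from [0.2067 0.563  0.2303] F [-0.66  0.99 -0.09] t 0.1 open 0.9991514478556425
```

Emit:
jog_arm(
  plan=[
    {"dx": -45,"dy": -39,"dz": 0,"turn": -3,"fingers": 255},
    {"dx": -90,"dy": -77,"dz": 0,"turn": -3,"fingers": 255},
    {"dx": -137,"dy": -116,"dz": 0,"turn": -3,"fingers": 255},
    {"dx": -183,"dy": -155,"dz": 0,"turn": -3,"fingers": 255},
    {"dx": -229,"dy": -195,"dz": 0,"turn": -3,"fingers": 255},
    {"dx": -275,"dy": -234,"dz": 0,"turn": -3,"fingers": 255},
    {"dx": -321,"dy": -274,"dz": 0,"turn": -3,"fingers": 255},
    {"dx": -367,"dy": -313,"dz": 0,"turn": -3,"fingers": 255},
    {"dx": -412,"dy": -352,"dz": 0,"turn": -3,"fingers": 255},
    {"dx": -412,"dy": -352,"dz": 50,"turn": -3,"fingers": 255},
    {"dx": -412,"dy": -352,"dz": 110,"turn": -3,"fingers": 255},
    {"dx": -412,"dy": -352,"dz": 125,"turn": -3,"fingers": 255},
  ],
  squeeze=30,
)

```text
time_s: 1.6
tool_pos: [0.4695, 0.0903, 0.1013]
tcp_rot: [[-0.955, 0.295, -0.009], [0.295, 0.955, -0.001], [0.008, -0.004, -1.0]]
ft_force: [-0.4, 0.7, 0.2]
opening: 0.003
```

```bash
python3 - <<'E'
from h import *
shift(world([.425,.225]),.085,72.9)
E
```

```text
shift mm [-2.9  0.7 16.3] turn -0.08573379957226734 from [0.4695 0.0903 0.1013] F [-0.37  0.67  0.21] t 1.6 open 0.002939801813930023
```

Emit:
jog_arm(
  plan=[
    {"dx": 0,"dy": 0,"dz": 0,"turn": 0,"fingers": 255},
    {"dx": 0,"dy": 0,"dz": 8,"turn": 0,"fingers": 255},
    {"dx": 0,"dy": 0,"dz": 14,"turn": 0,"fingers": 255},
    {"dx": 0,"dy": 0,"dz": 18,"turn": 0,"fingers": 255},
    {"dx": 0,"dy": 0,"dz": 18,"turn": 0,"fingers": 255},
    {"dx": 0,"dy": 0,"dz": 18,"turn": 0,"fingers": 255},
  ],
)

```text
time_s: 2.35
tool_pos: [0.4723, 0.0909, 0.0885]
tcp_rot: [[-0.956, 0.295, 0.0], [0.295, 0.956, -0.0], [-0.0, 0.0, -1.0]]
ft_force: [0.6, -0.5, 0.2]
opening: -0.0
```

Emit:
jog_arm(
  plan=[
    {"dx": 0,"dy": 0,"dz": 2,"turn": 0,"fingers": 255},
    {"dx": 0,"dy": 0,"dz": 4,"turn": 0,"fingers": 255},
    {"dx": 0,"dy": 0,"dz": 5,"turn": 0,"fingers": 255},
    {"dx": 0,"dy": 0,"dz": 6,"turn": 0,"fingers": 255},
    {"dx": 0,"dy": 0,"dz": 6,"turn": 0,"fingers": 255},
  ],
)

```text
time_s: 2.98
tool_pos: [0.4718, 0.091, 0.0826]
tcp_rot: [[-0.956, 0.295, -0.001], [0.295, 0.956, 0.0], [0.001, 0.0, -1.0]]
ft_force: [-4.6, 0.4, 4.6]
opening: 0.0
```

Emit:
jog_arm(
  plan=[
    {"dx": 0,"dy": 0,"dz": 0.5,"turn": 0,"fingers": 255},
    {"dx": 0,"dy": 0,"dz": 1,"turn": 0,"fingers": 255},
    {"dx": 0,"dy": 0,"dz": 1,"turn": 0,"fingers": 255},
  ],
)

```text
time_s: 3.35
tool_pos: [0.4723, 0.0909, 0.081]
tcp_rot: [[-0.956, 0.295, 0.0], [0.295, 0.956, 0.0], [-0.0, 0.0, -1.0]]
ft_force: [-2.8, 1.7, 2.0]
opening: -0.0
```

```bash
python3 - <<'E'
from h import *
shift(world([.425,.225]),.085,72.9)
P,ok=(grab('side'),cloud('side'))[1]; print(P[220,310],P[235,300])
E
```

```text
shift mm [-0.3 -0.8 -4. ] turn -0.055234241373284476 from [0.4723 0.0909 0.081 ] F [-2.85  1.69  2.02] t 3.35 open -7.577798442088037e-05
[0.57740059 0.06326507 0.12445771] [0.59362946 0.10602195 0.12148777]
```

Steady at about 2 N and not yet popped, so I'll keep feeling downward.

Emit:
jog_arm(
  plan=[
    {"dx": 0,"dy": 0,"dz": 0.5,"turn": 0,"fingers": 255},
    {"dx": 0,"dy": 0,"dz": 1,"turn": 0,"fingers": 255},
    {"dx": 0,"dy": 0,"dz": 1.5,"turn": 0,"fingers": 255},
    {"dx": 0,"dy": 0,"dz": 1.5,"turn": 0,"fingers": 255},
  ],
)

```text
time_s: 3.9
tool_pos: [0.4723, 0.0908, 0.0799]
tcp_rot: [[-0.956, 0.295, 0.0], [0.295, 0.956, -0.0], [-0.0, 0.0, -1.0]]
ft_force: [-2.8, 0.5, 3.2]
opening: -0.001
```

```bash
python3 - <<'E'
from h import *
P,ok=(grab('side'),cloud('side'))[1]; print(P[220,310],P[235,300])
E
```

```text
[0.57745932 0.06142582 0.12317023] [0.59346679 0.10852287 0.12339325]
```

Emit:
jog_arm(
  plan=[
    {"dx": 0,"dy": 0,"dz": 0.5,"turn": 0,"fingers": 255},
    {"dx": 0,"dy": 0,"dz": 1,"turn": 0,"fingers": 255},
    {"dx": 0,"dy": 0,"dz": 1,"turn": 0,"fingers": 255},
    {"dx": 0,"dy": 0,"dz": 1,"turn": 0,"fingers": 255},
  ],
)

```text
time_s: 4.45
tool_pos: [0.4721, 0.0909, 0.0788]
tcp_rot: [[-0.956, 0.295, -0.0], [0.295, 0.956, 0.0], [0.0, -0.0, -1.0]]
ft_force: [-3.4, 0.4, 3.8]
opening: 0.004
```

```bash
python3 - <<'E'
from h import *
P,ok=(grab('side'),cloud('side'))[1]; print(P[220,310],P[235,300])
E
```

```text
[ 0.57955921 -0.00432983  0.07714141] [0.59736174 0.04864324 0.07777013]
```

The lid popped at about 3.8 N, and the recess floor reads 0.0775. Now retreat upward and let the lid swing open.

Emit:
jog_arm(
  plan=[
    {"dx": 2,"dy": 0,"dz": -10,"turn": 0,"fingers": 255},
    {"dx": 5,"dy": 0,"dz": -40,"turn": 0,"fingers": 0},
    {"dx": 5,"dy": 20,"dz": -95,"turn": 0,"fingers": 0},
    {"dx": 5,"dy": -30,"dz": -140,"turn": 0,"fingers": 0},
    {"dx": 5,"dy": -80,"dz": -170,"turn": 0,"fingers": 0},
    {"dx": 5,"dy": -140,"dz": -170,"turn": 0,"fingers": 0},
    {"dx": 5,"dy": -180,"dz": -170,"turn": 0,"fingers": 0},
    {"dx": 5,"dy": -180,"dz": -170,"turn": 0,"fingers": 0},
  ],
)

```text
time_s: 5.5
tool_pos: [0.4139, -0.082, 0.2493]
tcp_rot: [[-0.954, 0.3, 0.001], [0.3, 0.954, -0.001], [-0.002, -0.001, -1.0]]
ft_force: [0.2, -0.8, 0.0]
opening: 1.001
```

```bash
python3 - <<'E'
from h import *
a=grab('top'); save('pics/top2.png',a[0][130:245,235:435],4)
P,ok=cloud('top'); X=P[...,:2]@EX; Y=P[...,:2]@EY; h=P[...,2]
for v in range(150,215,5): print(v,[ (round(float(X[v,u]),3),round(float(Y[v,u]),3),round(float(h[v,u]),3)) for u in (262,275,288)])
shift([.5464,-.253],.2)
E
```

```text
150 [(0.617, 0.274, 0.176), (0.61, 0.23, 0.259), (0.623, 0.206, 0.232)]
155 [(0.612, 0.279, 0.133), (0.616, 0.242, 0.161), (0.619, 0.208, 0.191)]
160 [(0.603, 0.279, 0.113), (0.61, 0.245, 0.123), (0.614, 0.209, 0.152)]
165 [(0.595, 0.281, 0.08), (0.605, 0.248, 0.077), (0.609, 0.211, 0.11)]
170 [(0.583, 0.278, 0.074), (0.591, 0.244, 0.079), (0.601, 0.211, 0.079)]
175 [(0.569, 0.274, 0.078), (0.579, 0.24, 0.078), (0.588, 0.207, 0.08)]
180 [(0.556, 0.269, 0.081), (0.566, 0.237, 0.073), (0.575, 0.203, 0.081)]
185 [(0.543, 0.265, 0.08), (0.553, 0.233, 0.079), (0.562, 0.2, 0.079)]
190 [(0.532, 0.264, 0.066), (0.54, 0.229, 0.076), (0.549, 0.196, 0.08)]
195 [(0.518, 0.258, 0.079), (0.531, 0.232, 0.031), (0.537, 0.192, 0.076)]
200 [(0.505, 0.254, 0.08), (0.515, 0.222, 0.077), (0.528, 0.194, 0.024)]
205 [(0.493, 0.251, 0.077), (0.502, 0.217, 0.084), (0.511, 0.185, 0.08)]
210 [(0.479, 0.242, 0.111), (0.489, 0.214, 0.079), (0.499, 0.181, 0.078)]
shift mm [-177.4 -125.2   49.4] turn None from [ 0.4143 -0.0806  0.2491] F [-1.13 -0.36 -0.4 ] t 5.55 open 0.9996729535559462
```

View pics/top2.png

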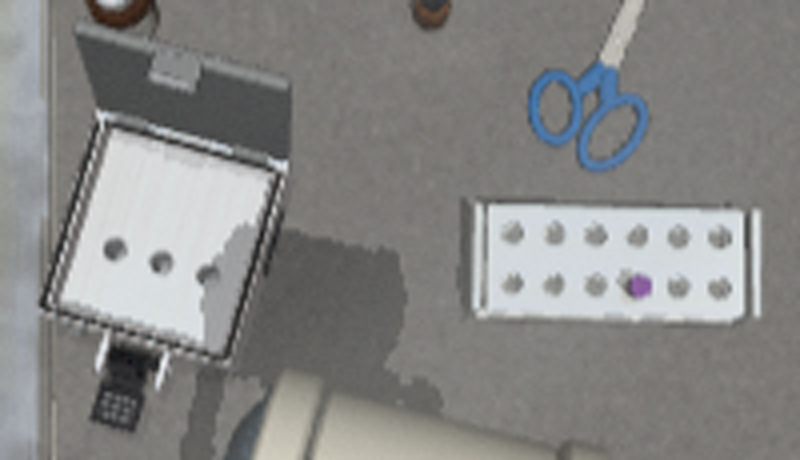

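The lid stands open and the middle well is at crop (162,262), which is pixel (275.1,195.1). The cap is at crop (640,286). Next I go above the tube and compute the well position by ray.

Emit:
jog_arm(
  plan=[
    {"dx": -59,"dy": -42,"dz": 0,"turn": 0,"fingers": 60},
    {"dx": -118,"dy": -83,"dz": 0,"turn": 0,"fingers": 60},
    {"dx": -177,"dy": -125,"dz": 0,"turn": 0,"fingers": 60},
    {"dx": -177,"dy": -125,"dz": 60,"turn": 0,"fingers": 60},
    {"dx": -177,"dy": -125,"dz": 90,"turn": 0,"fingers": 60},
    {"dx": -177,"dy": -125,"dz": 90,"turn": 0,"fingers": 60},
    {"dx": -177,"dy": -125,"dz": 90,"turn": 0,"fingers": 60},
  ],
)

```text
time_s: 6.42
tool_pos: [0.5476, -0.2505, 0.1608]
tcp_rot: [[-0.956, 0.294, 0.002], [0.294, 0.956, -0.001], [-0.002, -0.0, -1.0]]
ft_force: [0.6, -0.6, 0.4]
opening: 0.764
```

```bash
cat >> h.py <<'E'
def ray(n,u,v,z):
    k=np.load(f'pics/{n}.npz'); fx,fy,cx,cy=k['k']; T=k['T']
    if n=='wrist':
        a=np.array([u-cx,v-cy]); r=np.hypot(*a); t=r/fx; d=np.r_[np.sin(t)*a/max(r,1e-9),np.cos(t)]
    else: d=np.array([(u-cx)/fx,(v-cy)/fy,1])
    d=T[:3,:3]@d; o=T[:3,3]; return o+d*(z-o[2])/d[2]
E
python3 - <<'E'
from h import *
for c in ((115,249),(162,262),(208,274)):
    w=ray('top',235+(c[0]+.5)/4-.5,130+(c[1]+.5)/4-.5,.078); print('well',w.round(4),own(w).round(4))
print('cap',ray('top',394.6,201.1,.09).round(4))
shift([.5464,-.253],.15)
a=grab('wrist'); print(a[2]); save('pics/wr1.png',a[0])
E
```

```text
well [0.5793 0.0907 0.078 ] [0.5271 0.2571]
well [0.5701 0.0598 0.078 ] [0.5273 0.2248]
well [0.5615 0.0296 0.078 ] [0.5279 0.1934]
cap [ 0.5464 -0.2526  0.09  ]
shift mm [ 0.4 -2.7 10.8] turn None from [ 0.5476 -0.2505  0.1608] F [ 0.6  -0.62  0.4 ] t 6.425 open 0.7642621236628785
{'fx': 309.70691628693146, 'fy': 309.70691628693146, 'cx': 321.9300349907475, 'cy': 203.1777976060761, 'cam_to_world': array([[ 2.92645517e-01,  9.06579717e-01,  3.04091792e-01,
         4.70525017e-01],
       [ 9.56220853e-01, -2.77276872e-01, -9.35906819e-02,
        -2.26027976e-01],
       [-5.29793230e-04,  3.18167806e-01, -9.48034264e-01,
         3.04072180e-01],
       [ 0.00000000e+00,  0.00000000e+00,  0.00000000e+00,
         1.00000000e+00]])}
```

View pics/wr1.png

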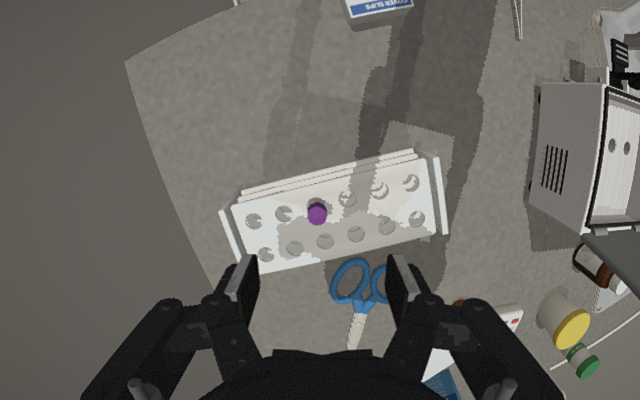

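```bash
python3 - <<'E'
from h import *
for p in ((317,213),(316,216)): print(ray('wrist',*p,.09).round(4))
z=np.load('pics/wrist.npz'); r=z['im'][190:235,290:345].astype(int); m=(r[...,2]>r[...,1]+40); v,u=np.nonzero(m); print(u.min()+290,u.max()+290,v.min()+190,v.max()+190)
shift([.5464,-.2527],.0695,72.9)
E
```

```text
[ 0.5454 -0.2529  0.09  ]
[ 0.5475 -0.2543  0.09  ]
308 325 204 224
shift mm [ 1.1 -2.1 92.2] turn 0.012916719614651129 from [ 0.5478 -0.2508  0.1617] F [-1.1  -0.5  -0.05] t 6.475 open 0.7667634018706013
```

Emit:
jog_arm(
  plan=[
    {"dx": 1,"dy": -2.5,"dz": 30,"turn": 0,"fingers": 120},
    {"dx": 1,"dy": -2.5,"dz": 60,"turn": 0,"fingers": 120},
    {"dx": 1,"dy": -2.5,"dz": 82,"turn": 0,"fingers": 120},
    {"dx": 1,"dy": -2.5,"dz": 91,"turn": 0,"fingers": 120},
    {"dx": 1,"dy": -2.5,"dz": 91,"turn": 0,"fingers": 120},
    {"dx": 1,"dy": -2.5,"dz": 91,"turn": 0,"fingers": 160},
    {"dx": 1,"dy": -2.5,"dz": 91,"turn": 0,"fingers": 255},
    {"dx": 1,"dy": -2.5,"dz": 91,"turn": 0,"fingers": 255},
    {"dx": 1,"dy": -2.5,"dz": 91,"turn": 0,"fingers": 255},
    {"dx": 1,"dy": -2.5,"dz": 91,"turn": 0,"fingers": 255},
    {"dx": 1,"dy": -2.5,"dz": 91,"turn": 0,"fingers": 255},
  ],
  squeeze=20,
)

```text
time_s: 7.85
tool_pos: [0.5453, -0.2538, 0.0686]
tcp_rot: [[-0.955, 0.295, 0.001], [0.295, 0.955, -0.001], [-0.001, -0.001, -1.0]]
ft_force: [-0.2, -1.2, 5.0]
opening: 0.172
```

Emit:
jog_arm(
  plan=[
    {"dx": 0,"dy": 0,"dz": -10,"turn": 0,"fingers": 255},
    {"dx": 0,"dy": 0,"dz": -30,"turn": 0,"fingers": 255},
    {"dx": 0,"dy": 0,"dz": -70,"turn": 0,"fingers": 255},
    {"dx": 0,"dy": 0,"dz": -120,"turn": 0,"fingers": 255},
    {"dx": 20,"dy": 0,"dz": -160,"turn": 0,"fingers": 255},
    {"dx": 50,"dy": 20,"dz": -170,"turn": 0,"fingers": 255},
    {"dx": 69,"dy": 65,"dz": -170,"turn": 0,"fingers": 255},
    {"dx": 69,"dy": 120,"dz": -170,"turn": 0,"fingers": 255},
    {"dx": 69,"dy": 180,"dz": -170,"turn": 0,"fingers": 255},
    {"dx": 69,"dy": 240,"dz": -170,"turn": 0,"fingers": 255},
    {"dx": 69,"dy": 290,"dz": -170,"turn": 0,"fingers": 255},
    {"dx": 69,"dy": 306,"dz": -170,"turn": 0,"fingers": 255},
  ],
)

```text
time_s: 9.35
tool_pos: [0.5691, 0.0625, 0.2387]
tcp_rot: [[-0.957, 0.291, -0.0], [0.291, 0.957, 0.001], [0.001, 0.001, -1.0]]
ft_force: [0.1, -1.0, -0.5]
opening: 0.169
```

Emit:
jog_arm(
  plan=[
    {"dx": 0,"dy": 0,"dz": 0,"turn": 0,"fingers": 255},
    {"dx": 0,"dy": 0,"dz": 0,"turn": 0,"fingers": 255},
    {"dx": 0,"dy": 0,"dz": 0,"turn": 0,"fingers": 255},
  ],
)

```text
time_s: 9.72
tool_pos: [0.5691, 0.0579, 0.2381]
tcp_rot: [[-0.955, 0.297, 0.0], [0.297, 0.955, -0.0], [-0.0, -0.0, -1.0]]
ft_force: [-0.5, 0.2, -0.0]
opening: 0.169
```

```bash
python3 - <<'E'
from h import *
shift([.5701,.0598],.16,72.9)
a=grab('wrist'); b=grab('side'); P,ok=cloud('side')
save('pics/wr2.png',np.vstack([cv2.resize(a[0][180:400,170:470],(400,293)),cv2.resize(b[0][100:300,210:410],(400,400))])[:590])
shift([.5701,.0598],.16,72.9)
E
```

```text
shift mm [-0.4  2.1 78.1] turn -0.16971909244895755 from [0.5691 0.0579 0.2381] F [-0.5   0.2  -0.04] t 9.725 open 0.1685367558890884
shift mm [-0.4  1.8 78. ] turn -0.15157357625001566 from [0.5691 0.0582 0.238 ] F [-0.12  0.35  0.21] t 9.825 open 0.16570193481847448
```

View pics/wr2.png

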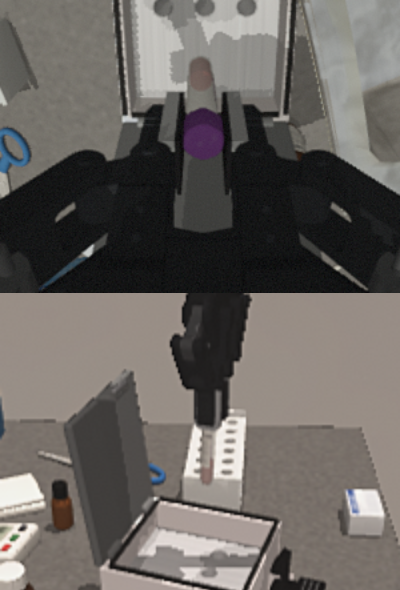

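The tube is held upright with its tip visible, and the lid is open behind it. I'll lower it to about 20 mm above the well mouth and compare the tip with the well.

Emit:
jog_arm(
  plan=[
    {"dx": -0.5,"dy": 2,"dz": 30,"turn": 0,"fingers": 255},
    {"dx": -0.5,"dy": 2,"dz": 60,"turn": 0,"fingers": 255},
    {"dx": -0.5,"dy": 2,"dz": 75,"turn": 0,"fingers": 255},
    {"dx": -0.5,"dy": 2,"dz": 75,"turn": 0,"fingers": 255},
    {"dx": -0.5,"dy": 2,"dz": 75,"turn": 0,"fingers": 255},
  ],
)

```text
time_s: 10.45
tool_pos: [0.5709, 0.061, 0.1644]
tcp_rot: [[-0.955, 0.295, 0.002], [0.295, 0.955, 0.0], [-0.002, 0.001, -1.0]]
ft_force: [0.0, 0.6, 0.3]
opening: 0.17
```

```bash
python3 - <<'E'
from h import *
shift([.5701,.0598],.1405,72.9)
a=grab('wrist'); b=grab('side')
save('pics/wr3.png',np.vstack([cv2.resize(a[0][185:285,270:370],(400,400),interpolation=cv2.INTER_CUBIC),cv2.resize(b[0][190:240,275:375],(400,200),interpolation=cv2.INTER_CUBIC)]))
E
```

```text
shift mm [ 0.4 -1.4 23.9] turn -0.07055303603623031 from [0.5709 0.061  0.1644] F [0.04 0.59 0.28] t 10.45 open 0.16973670586754122
```

View pics/wr3.png

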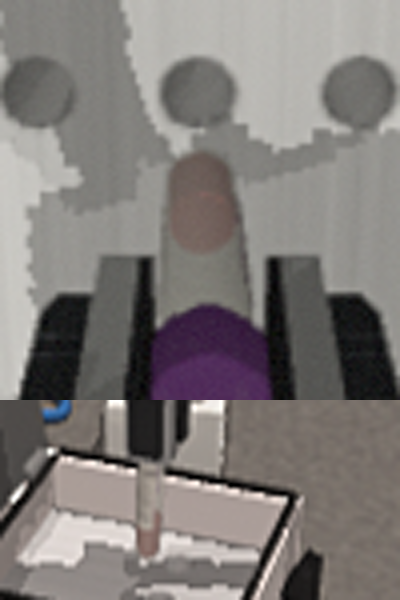

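```bash
python3 - <<'E'
from h import *
f=lambda c:(270+(c[0]+.5)/4-.5,185+(c[1]+.5)/4-.5)
for c in ((39,91),(198,91),(359,91)):
    w=ray('wrist',*f(c),.078); print('well',w.round(4),own(w).round(4))
for c,z in (((202,152),.102),((202,182),.102+.002),((210,350),.186)):
    w=ray('wrist',*f(c),z); print('tube',w.round(4),own(w).round(4))
print('tcp',own(manip.sense()['tool_pos']))
E
```

```text
well [0.5609 0.0297 0.078 ] [0.5274 0.1933]
well [0.5701 0.0598 0.078 ] [0.5273 0.2248]
well [0.5795 0.0901 0.078 ] [0.5274 0.2565]
tube [0.5734 0.0597 0.102 ] [0.5305 0.2257]
tube [0.5782 0.0582 0.104 ] [0.5355 0.2257]
tube [0.5645 0.0638 0.186 ] [0.5208 0.227 ]
tcp [0.52778108 0.22625066]
```

```bash
python3 - <<'E'
from h import *
w=ray('side',311.9,228.4,.102); print('side tip',w.round(4),own(w).round(4))
z=np.load('pics/wrist.npz'); d=z['d']; fx,fy,cx,cy=z['k']; T=z['T']
for v in list(range(222,288,4)):
    for u in (320,):
        a=np.array([u-cx,v-cy]); r=np.hypot(*a); t=r/fx; ray_=np.r_[np.sin(t)*a/r,np.cos(t)]
        p=T[:3,:3]@(ray_/ray_[2]*d[v,u])+T[:3,3]; print('w',v,own(p).round(4),p[2].round(4))
P,ok=cloud('side')
for v in range(196,232,3):
    print('s',v,[ (*own(P[v,u]).round(4),P[v,u][2].round(3)) for u in (309,312,315)])
E
```

```text
side tip [0.5738 0.0589 0.102 ] [0.5311 0.225 ]
w 222 [0.5274 0.2256] 0.1085
w 226 [0.5268 0.2257] 0.1172
w 230 [0.5268 0.2257] 0.1237
w 234 [0.5261 0.2257] 0.1316
w 238 [0.526  0.2258] 0.1378
w 242 [0.5258 0.2258] 0.1437
w 246 [0.5251 0.2259] 0.1505
w 250 [0.5249 0.2259] 0.1557
w 254 [0.5252 0.2259] 0.16
w 258 [0.5246 0.2259] 0.1655
w 262 [0.5232 0.226 ] 0.1723
w 266 [0.5226 0.226 ] 0.1774
w 270 [0.5227 0.226 ] 0.181
w 274 [0.5227 0.226 ] 0.1845
w 278 [0.5245 0.226 ] 0.1853
w 282 [0.5257 0.226 ] 0.1868
w 286 [0.5288 0.226 ] 0.1855
s 196 [(np.float64(0.5295), np.float64(0.2473), np.float64(0.187)), (np.float64(0.5242), np.float64(0.2466), np.float64(0.188)), (np.float64(0.5197), np.float64(0.2438), np.float64(0.187))]
s 199 [(np.float64(0.5299), np.float64(0.2461), np.float64(0.181)), (np.float64(0.5243), np.float64(0.2464), np.float64(0.182)), (np.float64(0.5196), np.float64(0.2437), np.float64(0.181))]
s 202 [(np.float64(0.5299), np.float64(0.2459), np.float64(0.174)), (np.float64(0.5237), np.float64(0.248), np.float64(0.177)), (np.float64(0.5201), np.float64(0.2419), np.float64(0.
[... 1007 characters left out ...]
4(0.124)), (np.float64(0.5287), np.float64(0.232), np.float64(0.127)), (np.float64(0.5251), np.float64(0.2252), np.float64(0.123))]
s 223 [(np.float64(0.5353), np.float64(0.2301), np.float64(0.117)), (np.float64(0.5292), np.float64(0.2305), np.float64(0.119)), (np.float64(0.5422), np.float64(0.1724), np.float64(0.077))]
s 226 [(np.float64(0.535), np.float64(0.2309), np.float64(0.111)), (np.float64(0.5291), np.float64(0.2305), np.float64(0.112)), (np.float64(0.5389), np.float64(0.1822), np.float64(0.077))]
s 229 [(np.float64(0.5462), np.float64(0.1985), np.float64(0.078)), (np.float64(0.5301), np.float64(0.2275), np.float64(0.103)), (np.float64(0.5351), np.float64(0.1936), np.float64(0.078))]
```

The well is confirmed at own (0.5273, 0.2248). The tube tip sits about 5.5 mm farther toward the hinge and 1 mm to the side, so I'll correct that, go down close to the mouth and look again.

Emit:
jog_arm(
  plan=[
    {"dx": 5.5,"dy": -1,"dz": 5,"turn": 0,"fingers": 255},
    {"dx": 5.5,"dy": -1,"dz": 14,"turn": 0,"fingers": 255},
    {"dx": 5.5,"dy": -1,"dz": 18,"turn": 0,"fingers": 255},
    {"dx": 5.5,"dy": -1,"dz": 18,"turn": 0,"fingers": 255},
    {"dx": 5.5,"dy": -1,"dz": 18,"turn": 0,"fingers": 255},
  ],
)

```text
time_s: 11.18
tool_pos: [0.5649, 0.0618, 0.1449]
tcp_rot: [[-0.956, 0.295, 0.0], [0.295, 0.956, 0.0], [-0.0, 0.0, -1.0]]
ft_force: [0.3, -0.8, 0.2]
opening: 0.17
```

```bash
python3 - <<'E'
from h import *
shift(world([.522,.2248]),.1405,72.9)
a=grab('wrist'); b=grab('side')
save('pics/wr4.png',np.vstack([cv2.resize(a[0][190:240,270:370],(600,300),interpolation=cv2.INTER_CUBIC),cv2.resize(b[0][200:250,265:365],(600,300),interpolation=cv2.INTER_CUBIC)]))
E
```

```text
shift mm [-0.3 -0.3  4.4] turn -0.056331642562838624 from [0.5649 0.0618 0.1449] F [ 0.25 -0.82  0.22] t 11.175 open 0.1697035447845498
```

View pics/wr4.png

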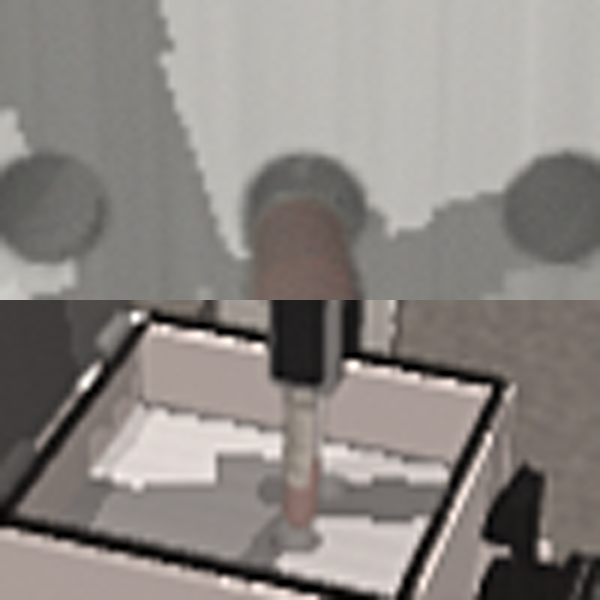

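The tip overlaps the middle well and is centred sideways (303 against 305 px), about 1 mm long toward the hinge. I'll nudge it 1 mm and feel downward.

Emit:
jog_arm(
  plan=[
    {"dx": 0.8,"dy": 0,"dz": 1,"turn": 0,"fingers": 255},
    {"dx": 0.8,"dy": 0,"dz": 3,"turn": 0,"fingers": 255},
    {"dx": 0.8,"dy": 0,"dz": 5,"turn": 0,"fingers": 255},
    {"dx": 0.8,"dy": 0,"dz": 7,"turn": 0,"fingers": 255},
    {"dx": 0.8,"dy": 0,"dz": 8,"turn": 0,"fingers": 255},
    {"dx": 0.8,"dy": 0,"dz": 8,"turn": 0,"fingers": 255},
  ],
)

```text
time_s: 12.02
tool_pos: [0.564, 0.062, 0.1366]
tcp_rot: [[-0.955, 0.295, -0.0], [0.295, 0.955, -0.0], [0.0, -0.0, -1.0]]
ft_force: [0.3, 1.0, 0.6]
opening: 0.167
```

Tip is now about 0.074, below the mouth, with no force. Continuing.

Emit:
jog_arm(
  plan=[
    {"dx": 0,"dy": 0,"dz": 2,"turn": 0,"fingers": 255},
    {"dx": 0,"dy": 0,"dz": 4,"turn": 0,"fingers": 255},
    {"dx": 0,"dy": 0,"dz": 6,"turn": 0,"fingers": 255},
    {"dx": 0,"dy": 0,"dz": 8,"turn": 0,"fingers": 255},
    {"dx": 0,"dy": 0,"dz": 10,"turn": 0,"fingers": 255},
    {"dx": 0,"dy": 0,"dz": 10,"turn": 0,"fingers": 255},
  ],
)

```text
time_s: 12.78
tool_pos: [0.564, 0.062, 0.1265]
tcp_rot: [[-0.955, 0.295, -0.0], [0.295, 0.955, -0.0], [0.0, -0.0, -1.0]]
ft_force: [0.4, -0.6, -0.4]
opening: 0.167
```

Emit:
jog_arm(
  plan=[
    {"dx": 0,"dy": 0,"dz": 3,"turn": 0,"fingers": 255},
    {"dx": 0,"dy": 0,"dz": 6,"turn": 0,"fingers": 255},
    {"dx": 0,"dy": 0,"dz": 9,"turn": 0,"fingers": 255},
    {"dx": 0,"dy": 0,"dz": 12,"turn": 0,"fingers": 255},
    {"dx": 0,"dy": 0,"dz": 15,"turn": 0,"fingers": 255},
    {"dx": 0,"dy": 0,"dz": 15,"turn": 0,"fingers": 255},
  ],
)

```text
time_s: 13.52
tool_pos: [0.5639, 0.062, 0.1114]
tcp_rot: [[-0.955, 0.295, -0.0], [0.295, 0.955, -0.0], [0.0, -0.0, -1.0]]
ft_force: [1.2, 0.0, -0.7]
opening: 0.17
```

Emit:
jog_arm(
  plan=[
    {"dx": 0,"dy": 0,"dz": 3,"turn": 0,"fingers": 255},
    {"dx": 0,"dy": 0,"dz": 6,"turn": 0,"fingers": 255},
    {"dx": 0,"dy": 0,"dz": 9,"turn": 0,"fingers": 255},
    {"dx": 0,"dy": 0,"dz": 12,"turn": 0,"fingers": 255},
    {"dx": 0,"dy": 0,"dz": 15,"turn": 0,"fingers": 255},
    {"dx": 0,"dy": 0,"dz": 15,"turn": 0,"fingers": 255},
  ],
)

```text
time_s: 14.28
tool_pos: [0.5644, 0.0618, 0.0969]
tcp_rot: [[-0.955, 0.295, 0.001], [0.295, 0.955, -0.0], [-0.001, 0.0, -1.0]]
ft_force: [4.0, -1.8, 1.2]
opening: 0.167
```

Emit:
jog_arm(
  plan=[
    {"dx": 0,"dy": 0,"dz": 2,"turn": 0,"fingers": 255},
    {"dx": 0,"dy": 0,"dz": 4,"turn": 0,"fingers": 255},
    {"dx": 0,"dy": 0,"dz": 6,"turn": 0,"fingers": 255},
    {"dx": 0,"dy": 0,"dz": 7,"turn": 0,"fingers": 255},
    {"dx": 0,"dy": 0,"dz": 7,"turn": 0,"fingers": 255},
  ],
)

```text
time_s: 14.9
tool_pos: [0.5652, 0.0616, 0.0913]
tcp_rot: [[-0.955, 0.295, 0.004], [0.295, 0.955, -0.001], [-0.004, 0.001, -1.0]]
ft_force: [4.8, -2.1, 6.3]
opening: 0.17
```

Slight wedging from tilt (about 5 N sideways), and it is nearly at the bottom, so I'll let go and let it drop.

Emit:
jog_arm(
  plan=[
    {"dx": 0,"dy": 0,"dz": 0,"turn": 0,"fingers": 195},
    {"dx": 0,"dy": 0,"dz": 0,"turn": 0,"fingers": 150},
    {"dx": 0,"dy": 0,"dz": 0,"turn": 0,"fingers": 140},
    {"dx": 0,"dy": 0,"dz": 0,"turn": 0,"fingers": 140},
    {"dx": 0,"dy": 0,"dz": -10,"turn": 0,"fingers": 140},
    {"dx": 0,"dy": 0,"dz": -40,"turn": 0,"fingers": 140},
    {"dx": 0,"dy": 0,"dz": -80,"turn": 0,"fingers": 140},
    {"dx": 0,"dy": 0,"dz": -130,"turn": 0,"fingers": 140},
    {"dx": 0,"dy": 0,"dz": -150,"turn": 0,"fingers": 255},
    {"dx": 0,"dy": 0,"dz": -150,"turn": 0,"fingers": 255},
    {"dx": 0,"dy": 0,"dz": -150,"turn": 0,"fingers": 255},
  ],
)

```text
time_s: 16.27
tool_pos: [0.5637, 0.062, 0.2385]
tcp_rot: [[-0.956, 0.295, -0.002], [0.295, 0.956, -0.0], [0.002, -0.001, -1.0]]
ft_force: [0.2, -0.4, -0.2]
opening: -0.002
```

```bash
python3 - <<'E'
from h import *
shift(world([.522,.2248]),.24,72.9)
a=grab('wrist'); b=grab('side')
save('pics/wr5.png',np.vstack([cv2.resize(a[0][185:260,250:390],(560,300),interpolation=cv2.INTER_CUBIC),cv2.resize(b[0][190:265,250:390],(560,300),interpolation=cv2.INTER_CUBIC)]))
z=a; d=a[1]; T=np.array(a[2]['cam_to_world']); m=a[2]
v,u=np.mgrid[:400,:640]; ax=np.stack([u-m['cx'],v-m['cy']],-1); r=np.hypot(ax[...,0],ax[...,1])+1e-9; t=r/m['fx']
D=np.dstack([np.tan(t)/r*ax[...,0],np.tan(t)/r*ax[...,1],np.ones_like(r)])*d[...,None]
P=D@T[:3,:3].T+T[:3,3]
i=a[0].astype(int); k=(i[...,2]>i[...,1]+25)&(i[...,0]>i[...,1]+10)&(d>0)&(P[...,2]<.15); Q=P[k]
print(k.sum(),np.percentile(Q[:,2],[5,50,90,98]).round(4)); top=Q[Q[:,2]>np.percentile(Q[:,2],90)-.004]; print(own(top.mean(0)),top.mean(0))
X=P[...,:2]@EX; Y=P[...,:2]@EY
vv,uu=np.nonzero(k); print(uu.min(),uu.max(),vv.min(),vv.max())
Pb,ok=cloud('top') if 0 else (None,None)
E
```

```text
shift mm [-1.5 -0.2 -1.5] turn -0.055601011105807174 from [0.5637 0.062  0.2385] F [ 0.19 -0.36 -0.25] t 16.275 open -0.0018089862339420934
203 [0.0992 0.1055 0.1064 0.1069]
[0.52498574 0.22628956] [0.56831596 0.06191901 0.10545639]
316 330 187 204
```

View pics/wr5.png

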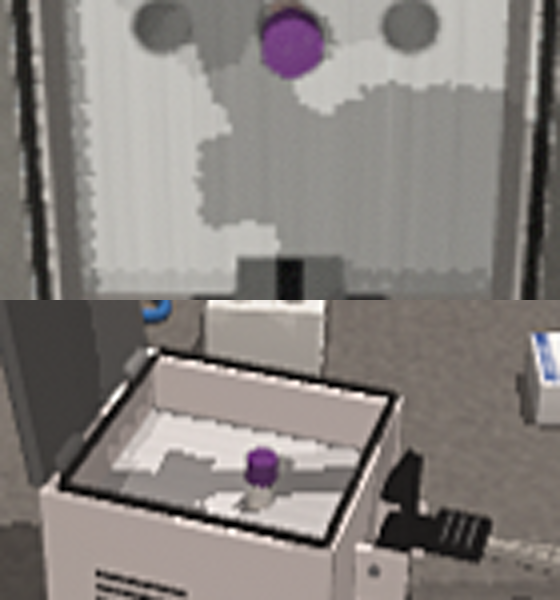

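The tube is seated: cap top is at 0.1055 against 0.1065 expected, upright and let go. Next is the lid-closing path in the incubator's x–z plane. The front corner of the fingertip will follow the lid's outer face.

```bash
cat >> h.py <<'E'
H=np.array([.6095,.1135])
def lidp(th,r=.132,gap=0):
    C=H+r*np.array([-np.cos(th),np.sin(th)])+(.009+gap)*np.array([np.sin(th),np.cos(th)])
    return C+[.011,0]   # TCP own x, z
E
python3 - <<'E'
from h import *
grab('top'); P,ok=cloud('top'); X=P[...,:2]@EX; Y=P[...,:2]@EY; h=P[...,2]
k=ok&(abs(Y-.225)<.06)&(X>.6)&(X<.66)&(h>.13)&(h<.3); print(np.polyfit(h[k],X[k],1),h[k].max(),k.sum())
c=ok&(h>.05)&(X>.66)&(X<.78)&(abs(Y-.2)<.12); print('behind',c.sum(), np.percentile(h[c],[50,99]) if c.sum() else '')
s=manip.sense(); o=own(s['tool_pos']); z=s['tool_pos'][2]; print(o,z)
for th in (1.69,1.5,1.4,1.2,1.0,.8,.6,.4,.3,.2,.15,.1,.05,0): print(th,lidp(th).round(4))
E
```

```text
[0.15172151 0.59041932] 0.2586265726927732 404
behind 319 [0.06976751 0.1018959 ]
[0.52034661 0.22490591] 0.23794954002568247
1.69 [0.6451 0.2435]
1.5 [0.6201 0.2458]
1.4 [0.6069 0.2451]
1.2 [0.5811 0.2398]
1.0 [0.5568 0.2294]
0.8 [0.535  0.2145]
0.6 [0.5166 0.1955]
0.4 [0.5024 0.1732]
0.3 [0.4971 0.1611]
0.2 [0.4929 0.1485]
0.15 [0.4913 0.1421]
0.1 [0.4901 0.1356]
0.05 [0.4891 0.1291]
0 [0.4885 0.1225]
```

Emit:
jog_arm(
  plan=[
    {"dx": 0,"dy": 0,"dz": -40,"turn": 0,"fingers": 255},
    {"dx": 0,"dy": 0,"dz": -85,"turn": 0,"fingers": 255},
    {"dx": -30,"dy": 0,"dz": -85,"turn": 0,"fingers": 255},
    {"dx": -75,"dy": 0,"dz": -85,"turn": 0,"fingers": 255},
    {"dx": -120,"dy": 0,"dz": -85,"turn": 0,"fingers": 255},
    {"dx": -155,"dy": 0,"dz": -85,"turn": 0,"fingers": 255},
    {"dx": -168,"dy": 0,"dz": -85,"turn": 0,"fingers": 255},
    {"dx": -168,"dy": 0,"dz": -85,"turn": 0,"fingers": 255},
    {"dx": -168,"dy": 0,"dz": -50,"turn": 0,"fingers": 255},
    {"dx": -168,"dy": 0,"dz": -10,"turn": 0,"fingers": 255},
    {"dx": -168,"dy": 0,"dz": 13,"turn": 0,"fingers": 255},
    {"dx": -168,"dy": 0,"dz": 13,"turn": 0,"fingers": 255},
  ],
)

```text
time_s: 17.92
tool_pos: [0.7229, 0.0129, 0.224]
tcp_rot: [[-0.956, 0.295, -0.005], [0.295, 0.956, 0.0], [0.005, -0.001, -1.0]]
ft_force: [-0.4, -0.4, 0.7]
opening: -0.001
```

```bash
python3 - <<'E'
from h import *
s=manip.sense(); o=own(s['tool_pos']); z=s['tool_pos'][2]; print(o,z,s['time_s'],s['ft_force'])
for th in (1.5,1.4,1.3,1.2,1.1,1.0,.9,.8,.7): p=lidp(th); print(th,'dx',round((o[0]-p[0])*1e3,1),'dz',round((z-p[1])*1e3,1))
E
```

```text
[0.68713767 0.22486404] 0.22397657790526843 17.925 [-0.41904175 -0.37216014  0.70586913]
1.5 dx 67.0 dz -21.8
1.4 dx 80.2 dz -21.1
1.3 dx 93.3 dz -19.1
1.2 dx 106.1 dz -15.8
1.1 dx 118.5 dz -11.2
1.0 dx 130.4 dz -5.5
0.9 dx 141.6 dz 1.5
0.8 dx 152.1 dz 9.5
0.7 dx 161.8 dz 18.6
```

Emit:
jog_arm(
  plan=[
    {"dx": 18,"dy": 0,"dz": 0,"turn": 0,"fingers": 255},
    {"dx": 32,"dy": 0,"dz": -3,"turn": 0,"fingers": 255},
    {"dx": 40,"dy": 0,"dz": -6,"turn": 0,"fingers": 255},
    {"dx": 48,"dy": 0,"dz": -9,"turn": 0,"fingers": 255},
    {"dx": 55,"dy": 0,"dz": -12,"turn": 0,"fingers": 255},
    {"dx": 61,"dy": 0,"dz": -13,"turn": 0,"fingers": 255},
    {"dx": 67,"dy": 0,"dz": -14,"turn": 0,"fingers": 255},
    {"dx": 73,"dy": 0,"dz": -14,"turn": 0,"fingers": 255},
    {"dx": 79,"dy": 0,"dz": -14,"turn": 0,"fingers": 255},
    {"dx": 85,"dy": 0,"dz": -13,"turn": 0,"fingers": 255},
  ],
)

```text
time_s: 19.18
tool_pos: [0.643, 0.0375, 0.2399]
tcp_rot: [[-0.955, 0.295, 0.0], [0.295, 0.955, -0.0], [-0.0, -0.0, -1.0]]
ft_force: [1.9, -0.4, 0.8]
opening: 0.002
```

```bash
python3 - <<'E'
from h import *
s=manip.sense(); o=own(s['tool_pos']); z=s['tool_pos'][2]; print(o,z,s['time_s'],s['ft_force'])
for th in (1.4,1.3,1.2,1.1,1.0,.9,.8,.7,.6,.5,.4,.3): p=lidp(th,.130); print(th,'dx',round((o[0]-p[0])*1e3,1),'dz',round((z-p[1])*1e3,1))
E
```

```text
[0.60354934 0.22495553] 0.23994454983829983 19.175 [ 1.8860826  -0.41712503  0.80643688]
1.4 dx -3.7 dz -3.2
1.3 dx 9.2 dz -1.2
1.2 dx 21.8 dz 2.0
1.1 dx 34.0 dz 6.5
1.0 dx 45.7 dz 12.2
0.9 dx 56.8 dz 19.0
0.8 dx 67.2 dz 26.9
0.7 dx 76.7 dz 35.8
0.6 dx 85.3 dz 45.6
0.5 dx 92.8 dz 56.2
0.4 dx 99.3 dz 67.5
0.3 dx 104.6 dz 79.4
```

The lid is following at about 2 N. Continuing along the arc.

Emit:
jog_arm(
  plan=[
    {"dx": 6,"dy": 0,"dz": 0,"turn": 0,"fingers": 255},
    {"dx": 13,"dy": 0,"dz": 1,"turn": 0,"fingers": 255},
    {"dx": 20,"dy": 0,"dz": 3,"turn": 0,"fingers": 255},
    {"dx": 27,"dy": 0,"dz": 5,"turn": 0,"fingers": 255},
    {"dx": 34,"dy": 0,"dz": 8,"turn": 0,"fingers": 255},
    {"dx": 40,"dy": 0,"dz": 11,"turn": 0,"fingers": 255},
    {"dx": 46,"dy": 0,"dz": 14,"turn": 0,"fingers": 255},
    {"dx": 52,"dy": 0,"dz": 18,"turn": 0,"fingers": 255},
    {"dx": 57,"dy": 0,"dz": 21,"turn": 0,"fingers": 255},
    {"dx": 62,"dy": 0,"dz": 25,"turn": 0,"fingers": 255},
    {"dx": 67,"dy": 0,"dz": 29,"turn": 0,"fingers": 255},
  ],
)

```text
time_s: 20.55
tool_pos: [0.579, 0.0575, 0.2106]
tcp_rot: [[-0.956, 0.295, -0.0], [0.295, 0.956, 0.0], [0.0, 0.0, -1.0]]
ft_force: [1.1, 0.2, 3.3]
opening: 0.003
```

```bash
python3 - <<'E'
from h import *
s=manip.sense(); o=own(s['tool_pos']); z=s['tool_pos'][2]; print(o,z,s['time_s'],s['ft_force'])
for th in (.9,.8,.7,.6,.5,.4,.3,.25,.2,.15,.12): p=lidp(th,.131); print(th,'dx',round((o[0]-p[0])*1e3,1),'dz',round((z-p[1])*1e3,1))
E
```

```text
[0.536469   0.22517122] 0.21058045608436915 20.55 [1.06631537 0.24893152 3.30003906]
0.9 dx -9.7 dz -11.1
0.8 dx 0.8 dz -3.2
0.7 dx 10.4 dz 5.8
0.6 dx 19.0 dz 15.7
0.5 dx 26.6 dz 26.4
0.4 dx 33.1 dz 37.8
0.3 dx 38.5 dz 49.8
0.25 dx 40.7 dz 56.0
0.2 dx 42.6 dz 62.2
0.15 dx 44.2 dz 68.6
0.12 dx 44.9 dz 72.5
```

Emit:
jog_arm(
  plan=[
    {"dx": 5,"dy": 0,"dz": 1,"turn": 0,"fingers": 255},
    {"dx": 10,"dy": 0,"dz": 6,"turn": 0,"fingers": 255},
    {"dx": 15,"dy": 0,"dz": 11,"turn": 0,"fingers": 255},
    {"dx": 19,"dy": 0,"dz": 16,"turn": 0,"fingers": 255},
    {"dx": 23,"dy": 0,"dz": 21,"turn": 0,"fingers": 255},
    {"dx": 27,"dy": 0,"dz": 27,"turn": 0,"fingers": 255},
    {"dx": 30,"dy": 0,"dz": 33,"turn": 0,"fingers": 255},
    {"dx": 33,"dy": 0,"dz": 38,"turn": 0,"fingers": 255},
    {"dx": 36,"dy": 0,"dz": 44,"turn": 0,"fingers": 255},
    {"dx": 38,"dy": 0,"dz": 49,"turn": 0,"fingers": 255},
    {"dx": 40,"dy": 0,"dz": 54,"turn": 0,"fingers": 255},
    {"dx": 41,"dy": 0,"dz": 56,"turn": 0,"fingers": 255},
  ],
)

```text
time_s: 22.05
tool_pos: [0.54, 0.0694, 0.1542]
tcp_rot: [[-0.956, 0.295, -0.0], [0.295, 0.956, -0.0], [0.0, -0.0, -1.0]]
ft_force: [0.0, 0.1, 2.6]
opening: 0.0
```

```bash
python3 - <<'E'
from h import *
s=manip.sense(); o=own(s['tool_pos']); z=s['tool_pos'][2]; print(o,z,s['time_s'],s['ft_force'])
for th in (.25,.2,.15,.12,.1,.08,.06,.04,.02,0,-.01): p=lidp(th,.132); print(th,'dx',round((o[0]-p[0])*1e3,1),'dz',round((z-p[1])*1e3,1))
E
```

```text
[0.49572687 0.22512872] 0.1542461812972173 22.05 [0.00964223 0.14744445 2.56531412]
0.25 dx 0.9 dz -0.6
0.2 dx 2.8 dz 5.7
0.15 dx 4.4 dz 12.1
0.12 dx 5.2 dz 16.0
0.1 dx 5.7 dz 18.6
0.08 dx 6.1 dz 21.2
0.06 dx 6.4 dz 23.8
0.04 dx 6.8 dz 26.5
0.02 dx 7.0 dz 29.1
0 dx 7.2 dz 31.7
-0.01 dx 7.3 dz 33.1
```

Emit:
jog_arm(
  plan=[
    {"dx": 2,"dy": 0,"dz": 3,"turn": 0,"fingers": 255},
    {"dx": 3,"dy": 0,"dz": 7,"turn": 0,"fingers": 255},
    {"dx": 4,"dy": 0,"dz": 11,"turn": 0,"fingers": 255},
    {"dx": 5,"dy": 0,"dz": 14,"turn": 0,"fingers": 255},
    {"dx": 6,"dy": 0,"dz": 17,"turn": 0,"fingers": 255},
    {"dx": 6,"dy": 0,"dz": 17,"turn": 0,"fingers": 255},
  ],
)

```text
time_s: 22.8
tool_pos: [0.5342, 0.0712, 0.1374]
tcp_rot: [[-0.956, 0.295, -0.001], [0.295, 0.956, -0.0], [0.001, -0.0, -1.0]]
ft_force: [1.8, -1.4, 2.0]
opening: 0.003
```

Emit:
jog_arm(
  plan=[
    {"dx": 0.5,"dy": 0,"dz": 1,"turn": 0,"fingers": 255},
    {"dx": 1,"dy": 0,"dz": 2,"turn": 0,"fingers": 255},
    {"dx": 1,"dy": 0,"dz": 3,"turn": 0,"fingers": 255},
    {"dx": 1,"dy": 0,"dz": 3,"turn": 0,"fingers": 255},
  ],
)

```text
time_s: 23.3
tool_pos: [0.5336, 0.0714, 0.1351]
tcp_rot: [[-0.955, 0.295, 0.001], [0.295, 0.955, -0.0], [-0.001, 0.0, -1.0]]
ft_force: [2.0, -2.4, 4.6]
opening: -0.001
```

Emit:
jog_arm(
  plan=[
    {"dx": 0,"dy": 0,"dz": 1,"turn": 0,"fingers": 255},
    {"dx": 0,"dy": 0,"dz": 2,"turn": 0,"fingers": 255},
    {"dx": 0,"dy": 0,"dz": 3,"turn": 0,"fingers": 255},
    {"dx": 0,"dy": 0,"dz": 3,"turn": 0,"fingers": 255},
  ],
)

```text
time_s: 23.8
tool_pos: [0.5331, 0.0715, 0.132]
tcp_rot: [[-0.956, 0.295, -0.001], [0.295, 0.956, 0.0], [0.001, -0.0, -1.0]]
ft_force: [0.7, -0.4, 5.3]
opening: 0.002
```

Emit:
jog_arm(
  plan=[
    {"dx": 0,"dy": 0,"dz": 0.7,"turn": 0,"fingers": 255},
    {"dx": 0,"dy": 0,"dz": 1.4,"turn": 0,"fingers": 255},
    {"dx": 0,"dy": 0,"dz": 2,"turn": 0,"fingers": 255},
    {"dx": 0,"dy": 0,"dz": 2,"turn": 0,"fingers": 255},
  ],
)

```text
time_s: 24.3
tool_pos: [0.533, 0.0716, 0.1303]
tcp_rot: [[-0.956, 0.295, -0.001], [0.295, 0.956, 0.0], [0.001, -0.0, -1.0]]
ft_force: [-1.1, -0.2, 6.9]
opening: -0.003
```

Emit:
jog_arm(
  plan=[
    {"dx": 0,"dy": 0,"dz": 0.7,"turn": 0,"fingers": 255},
    {"dx": 0,"dy": 0,"dz": 1.4,"turn": 0,"fingers": 255},
    {"dx": 0,"dy": 0,"dz": 2,"turn": 0,"fingers": 255},
    {"dx": 0,"dy": 0,"dz": 2,"turn": 0,"fingers": 255},
  ],
)

```text
time_s: 24.8
tool_pos: [0.5328, 0.0717, 0.1285]
tcp_rot: [[-0.956, 0.295, -0.001], [0.295, 0.956, 0.0], [0.001, 0.0, -1.0]]
ft_force: [-2.1, -0.4, 8.1]
opening: -0.003
```

Emit:
jog_arm(
  plan=[
    {"dx": 0,"dy": 0,"dz": 0.5,"turn": 0,"fingers": 255},
    {"dx": 0,"dy": 0,"dz": 1,"turn": 0,"fingers": 255},
    {"dx": 0,"dy": 0,"dz": 1.5,"turn": 0,"fingers": 255},
    {"dx": 0,"dy": 0,"dz": 1.5,"turn": 0,"fingers": 255},
  ],
)

```text
time_s: 25.3
tool_pos: [0.5326, 0.0717, 0.1273]
tcp_rot: [[-0.956, 0.295, -0.001], [0.295, 0.956, 0.0], [0.001, 0.0, -1.0]]
ft_force: [-3.7, 0.0, 9.9]
opening: -0.002
```

Emit:
jog_arm(
  plan=[
    {"dx": 0.4,"dy": 0,"dz": 0.4,"turn": 0,"fingers": 255},
    {"dx": 0.6,"dy": 0,"dz": 0.8,"turn": 0,"fingers": 255},
    {"dx": 0.6,"dy": 0,"dz": 1.2,"turn": 0,"fingers": 255},
    {"dx": 0.6,"dy": 0,"dz": 1.2,"turn": 0,"fingers": 255},
  ],
)

```text
time_s: 25.8
tool_pos: [0.5323, 0.0718, 0.1252]
tcp_rot: [[-0.956, 0.295, -0.001], [0.295, 0.956, 0.0], [0.001, -0.0, -1.0]]
ft_force: [0.4, -0.5, 4.2]
opening: 0.001
```

Emit:
jog_arm(
  plan=[
    {"dx": 0,"dy": 0,"dz": 0.4,"turn": 0,"fingers": 255},
    {"dx": 0,"dy": 0,"dz": 0.8,"turn": 0,"fingers": 255},
    {"dx": 0,"dy": 0,"dz": 0.8,"turn": 0,"fingers": 255},
  ],
)

```text
time_s: 26.18
tool_pos: [0.5323, 0.0718, 0.1236]
tcp_rot: [[-0.956, 0.295, -0.002], [0.295, 0.956, 0.0], [0.002, -0.0, -1.0]]
ft_force: [-1.9, 0.1, 1.5]
opening: 0.003
```

Emit:
jog_arm(
  plan=[
    {"dx": 0,"dy": 0,"dz": 0.4,"turn": 0,"fingers": 255},
    {"dx": 0,"dy": 0,"dz": 0.8,"turn": 0,"fingers": 255},
    {"dx": 0,"dy": 0,"dz": 0.8,"turn": 0,"fingers": 255},
  ],
)

```text
time_s: 26.55
tool_pos: [0.5328, 0.0717, 0.1235]
tcp_rot: [[-0.956, 0.295, -0.0], [0.295, 0.956, 0.0], [0.0, 0.0, -1.0]]
ft_force: [-3.1, -0.2, 4.1]
opening: -0.005
```

Emit:
jog_arm(
  plan=[
    {"dx": 0,"dy": 0,"dz": 0.4,"turn": 0,"fingers": 255},
    {"dx": 0,"dy": 0,"dz": 0.7,"turn": 0,"fingers": 255},
    {"dx": 0,"dy": 0,"dz": 0.7,"turn": 0,"fingers": 255},
  ],
)

```text
time_s: 26.92
tool_pos: [0.5328, 0.0717, 0.1228]
tcp_rot: [[-0.956, 0.295, -0.0], [0.295, 0.956, 0.0], [0.0, 0.0, -1.0]]
ft_force: [-3.0, 0.7, 3.4]
opening: 0.003
```

Emit:
jog_arm(
  plan=[
    {"dx": 0,"dy": 0,"dz": 0.4,"turn": 0,"fingers": 255},
    {"dx": 0,"dy": 0,"dz": 0.8,"turn": 0,"fingers": 255},
    {"dx": 0,"dy": 0,"dz": 0.8,"turn": 0,"fingers": 255},
  ],
)

```text
time_s: 27.3
tool_pos: [0.533, 0.0715, 0.1216]
tcp_rot: [[-0.955, 0.295, 0.0], [0.295, 0.955, -0.0], [-0.0, -0.0, -1.0]]
ft_force: [-0.3, 0.5, 2.0]
opening: 0.0
```

Emit:
jog_arm(
  plan=[
    {"dx": 0,"dy": 0,"dz": 0.4,"turn": 0,"fingers": 255},
    {"dx": 0,"dy": 0,"dz": 0.4,"turn": 0,"fingers": 255},
  ],
)

```text
time_s: 27.55
tool_pos: [0.533, 0.0715, 0.1213]
tcp_rot: [[-0.955, 0.295, 0.0], [0.295, 0.955, -0.0], [-0.0, -0.0, -1.0]]
ft_force: [1.0, -0.2, -0.3]
opening: 0.007
```

Force fell to zero after the catch peak of about 10 N. I'll back off slowly and check that the lid stays down.

Emit:
jog_arm(
  plan=[
    {"dx": 0,"dy": 0,"dz": -1.5,"turn": 0,"fingers": 255},
    {"dx": 0,"dy": 0,"dz": -4,"turn": 0,"fingers": 255},
    {"dx": 0,"dy": 0,"dz": -8,"turn": 0,"fingers": 255},
    {"dx": 0,"dy": 0,"dz": -12,"turn": 0,"fingers": 255},
    {"dx": 0,"dy": 0,"dz": -12,"turn": 0,"fingers": 255},
  ],
)

```text
time_s: 28.18
tool_pos: [0.5331, 0.0716, 0.1343]
tcp_rot: [[-0.956, 0.295, 0.001], [0.295, 0.956, 0.0], [-0.001, 0.0, -1.0]]
ft_force: [-0.4, 0.7, -0.5]
opening: 0.003
```

```bash
python3 - <<'E'
from h import *
s=manip.sense(); print(s['tool_pos'],s['ft_force'])
b=grab('side'); P,ok=cloud('side'); X=P[...,:2]@EX; Y=P[...,:2]@EY; h=P[...,2]
k=ok&(X>.475)&(X<.605)&(Y>.245)&(Y<.285)&(h>.1)&(h<.16); print(np.polyfit(X[k],h[k],1),np.median(h[k]),k.sum())
save('pics/side9.png',b[0][120:300,230:420],3)
E
```

```text
[0.53314333 0.07164837 0.13425484] [-0.44302225  0.7338868  -0.45915128]
[-0.00094121  0.12215642] 0.12162562101056168 974
```

View pics/side9.png

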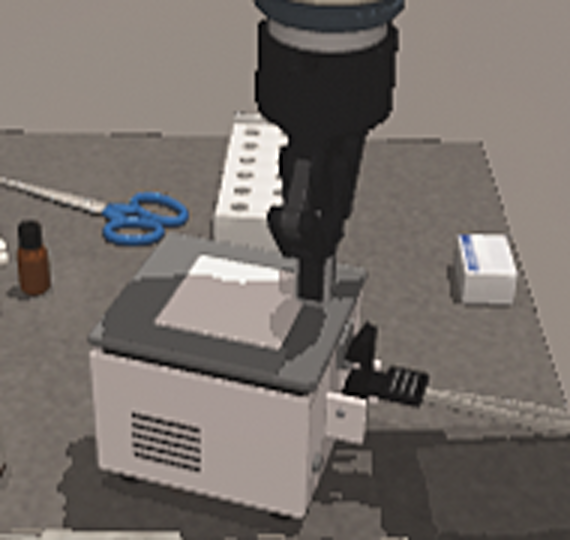

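The lid is flat (slope -0.001 rad, top 0.1216) with nothing holding it. I'll retreat, check once more and hand in.

Emit:
jog_arm(
  plan=[
    {"dx": 0,"dy": 0,"dz": -40,"turn": 0,"fingers": 255},
    {"dx": 0,"dy": 0,"dz": -90,"turn": 0,"fingers": 255},
    {"dx": 0,"dy": 0,"dz": -120,"turn": 0,"fingers": 255},
    {"dx": 0,"dy": 0,"dz": -120,"turn": 0,"fingers": 255},
    {"dx": 0,"dy": 0,"dz": -120,"turn": 0,"fingers": 255},
    {"dx": 0,"dy": 0,"dz": -120,"turn": 0,"fingers": 255},
  ],
)

```text
time_s: 28.98
tool_pos: [0.5323, 0.0716, 0.2514]
tcp_rot: [[-0.955, 0.295, -0.003], [0.295, 0.955, -0.0], [0.003, -0.001, -1.0]]
ft_force: [0.0, 0.8, -0.7]
opening: -0.001
```

```bash
python3 - <<'E'
from h import *
s=manip.sense(); print(s['time_s'],s['tool_pos'],s['ft_force'])
grab('side'); P,ok=cloud('side'); X=P[...,:2]@EX; Y=P[...,:2]@EY; h=P[...,2]
k=ok&(X>.475)&(X<.605)&(Y>.17)&(Y<.285)&(h>.1)&(h<.16); f=np.polyfit(X[k],h[k],1); print(f,np.median(h[k]),k.sum())
if abs(f[0])<.03 and abs(np.median(h[k])-.122)<.004: workorder.job_done(); print('handed in')
E
```

```text
28.975 [0.53232674 0.07155325 0.25141724] [ 0.04966364  0.79151038 -0.7210308 ]
[-0.00137451  0.12247608] 0.12172046980140541 2432
the job is handed in; nothing more can be done
handed in
```

All three steps were done and the job is handed in at about 29 s; no verdict was reported.

- **Button:** I pressed it until the lid popped, with about 4.6 N upward as the highest reading. At first contact there was also about 4.6 N sideways.
- **Tube:** I moved it from the rack into the middle well, with about 5 N sideways and 6 N upward from slight wedging near the bottom. I let go there and it dropped the last few millimetres. Its cap top then measured 0.1055 m against 0.1065 m expected, so it is fully down. The tube looked upright, with the cap centre about 3 mm from the well axis.
- **Lid:** I swung it over from behind and pressed it down. The force peaked at about 10.6 N at the catch and then fell to zero.
- **Last checks:** With the arm withdrawn, the lid stays flat, at a slope of about -0.001 rad with its top at 0.1217 m. The wrist force reads near zero.

Three things I did not confirm:
- Forces were read only at the end of each move, so brief peaks in between were not seen.
- I did not look at the tube again after the lid was shut.
- I did not measure the bystanders' positions again; the arm went nowhere close to them, and the force readings showed no unexpected contact.

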